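Fetch the parts basket out of the wash tank with the hook rod

ROBOT

A 7-joint arm with a two-finger parallel gripper is mounted at the origin on the work surface. World frame = base frame: x ahead of the robot, y to its left, z up, the work surface at z = 0. Lengths are in m, angles in rad, forces in N, time in s.
With the tool pointing down it reaches from about 0.4 to 0.85 m from the base axis. Payload 10.4 kg.
Tool frame: the origin (TCP) lies at the very end of the fingers, on their centre line; the grasp point (between the pads) lies 19 mm behind it; z points along the fingers, y is the direction in which the jaws open and shut (so a half turn about z gives the same grasp; the last joint's range is limited). The gripper opens to 85 mm and grips with 20 to 120 N. Pads are 22 mm wide; open, the fingers measure 114 mm over their backs; the gripper's body (76 mm by 85 mm) begins 54 mm behind the grasp point. The pads swing forward as they close: fully open they stand 13 mm farther back than shut.
Start: joints at [-1.356, 0.332, -0.065, 1.46, 0.022, 1.35, -0.088], TCP at [0.147, 0.607, 0.231] pointing down, gripper open.
Joint ranges: [-2.6, 2.6], [-0.5, 2.12], [-1.47, 1.34], [0.16, 2.42], [-1.27, 4.41], [0.06, 2.06], [-2.6, 2.6]. Speed limits (rad/s): [2.22, 2.22, 2.79, 2.79, 3.14, 3.14, 3.14].

INTERFACE

Orientations are given as a unit quaternion [x, y, z, w].
In Python, from station import observe, grab_frame, camera_model, job_done gives the robot as it stands.
- The arm moves only by the shell command python3 -m creep 'ROWS' [FORCE]. ROWS is JSON, one flat list of numbers, 7 for each row, row after row: the opening, from 0 (shut) to 1 (fully open), then the shift along the tool's x, y, z normalised to -1 to 1, where 1 is 150 mm, then the turn, a rotation vector about the tool's x, y, z normalised to -1 to 1, where 1 is pi/4 rad. In form: [hand, x, y, z, rx, ry, rz, hand, x, y, z, rx, ry, rz, ...]. A call has exactly 10 rows; each row is the pose to reach, as a shift and turn from the pose measured when the call began, along the tool's axes at that moment; what a row does not reach only later rows make up. A row lasts 1/10 s, in which the tool goes at most 50 mm and 8.59 degrees, less where a joint would pass 70% of its speed; a pose out of reach is approached as far as the arm can. A call with a number of a shift or a turn outside -1 to 1 is refused whole. A call with a gripper value outside its range is refused whole. The fingers move at their own pace and stop on an object; FORCE is the grip in N (left out, the last holds). Time passes only in rows, so rows that repeat a pose let the fingers close, or fill a call up. It gives the time, the measured TCP pose, the force and the opening at its end, in the units of the state.
- observe(): the state, without advancing time (a new reading comes with each control period).
- grab_frame(name): name is "scene" or "side" or "wrist"; returns (picture, depth): 480x640x3 uint8, red, green, blue; 480x640 float32, m along the optical axis (not along the pixel's ray), 0 where there is no reading.
- camera_model(name): a dict with "fovy" (degrees; the focal length in pixels is half the picture's height over the tangent of half this angle, whatever the lens; pixels are square), "cx", "cy" (the principal point, pixels), "k1" (the pictures are not rectified: a ray, as slopes to the right and down, at radius r is drawn at 1 + k1 r^2 times it, then the intrinsics apply), "R" (3x3) and "t" (3): a world point X has camera coordinates R X + t; the wrist camera has in their place "hand_eye" (4x4, takes a point from camera to tool coordinates, whose origin is the TCP and whose axes are the flange's). Camera axes: x right, y down, z forward; pixel columns grow to the right and rows downward; lengths in m; the calibration is good to about 2 mm. A picture is of the moment at which its call begins: read the wrist's pose just before it. camera_model takes no time and is no camera call.
- job_done(): hands the job in, once; it reports no verdict.
The state is a dict: "clock": time; "joints": joint angles; "joint_vel": joint speeds; "effort": joint torques, N m; "tool_pos": TCP position; "ee_rot": TCP orientation; "contact_force": force on the tool from outside, world axes, zero at the start; "torque": the same for the moment, N m; "finger_gap": finger opening in m.
Only numpy, scipy, OpenCV 4.12 (cv2) and the standard library are available. Lean on these libraries where they do the work, as an engineer would, in place of code of your own. Each camera call takes 0.05 s, during which the arm holds its last target. There are 200 camera calls.

TASK

Take the hook rod from its holder and use it to fetch the steel basket from deep inside the wash tank: the basket's flanges are trapped under the orange lips, so hook its red bar, draw it gently along to the stop near the blue end, feeling for it, then lift it straight out and stand it upright on the blue drain tray. Unhook it and hang the rod back in its holder. Do not force anything (never push or pull with more than 15 N), touch the basket only with the rod, and leave the other things where they are.

Things in the scene. Friction and masses are not known exactly. Their poses are not given: they have to be found in the camera images.
- tank: Open-topped clear plastic wash tank, fixed and dry, 190 (x) x 74 (y) x 140 mm high, walls and floor 4 mm. Origin: centre of its underside; z up. The end wall at its -x end is solid blue, the rest clear. A fixed rail insert stands inside it; see the two points below.
- tank_mouth (a point): Centre of the tank's open top. Below: two white ledges along the long walls (top faces 55 mm above the table, 38 mm apart) run 120 mm from a grey stop plate (80 mm high, parallel to the blue wall) towards +x. Orange hold-down lips cover them (undersides 64, tops 69 mm above the table), but begin only 45 mm from the stop: next to the stop the way up is open.
- tank_blue (a point): Middle of the blue wall's top edge. The stop plate's face stands 11 to 55 mm from the blue wall's inner face; this changes from run to run and is not measured: find the stop by feel. The stop plate is sprung: it gives way towards the blue wall by up to 3 mm, 2 N per mm, and is hard beyond that.
- basket: Steel parts basket, 40 (x) x 34 (y) x 62 mm high, 0.16 to 0.26 kg. Origin: centre of the underside; z up; x as the tank's x at the start. The lower 22 mm is an open box with brass pins; two side plates 3 mm thick (inner faces 28 mm apart) rise to 62 mm and carry outward flanges. It hangs by these on the tank's ledges, underside 10 mm above the table.
- flange (a point): Middle of the basket between its flanges (each 40 mm long in x, 5 mm thick, undersides 45 mm above the basket's underside, 54 mm over both). At the start the basket's end is 20 to 80 mm short of the stop, flanges under the lips: it can rise only 4 mm, and slides towards tank -x against 1 to 3 N of friction. At the stop it comes straight up, with 5 mm of free length.
- bar (a point): Middle of the basket's red cross bar: round, 5 mm thick, 28 mm long along the basket's y between the side plates, 56 mm above the basket's underside. Below it is free down to 22 mm above the basket's underside; this space is open to both x ends.
- rod: Hook rod, 0.16 kg, upright in its holder at the start, hook down. Origin: middle of the hook's seat (upper face of its foot, where a bar rests); z up along the rod; x from the shaft to the upturned tip. Flat J hook 14 mm wide in y: shaft x = -14 to -6 mm, foot 5 mm thick below z = 0, orange tip x = 6 to 10 mm rising to z = 10 mm: a 12 mm gap for the bar.
- handle (a point): Middle of the grip on the rod's red handle, 128 mm above the seat. The handle is 20 x 20 mm, centred on the rod's z axis, faces square to its x and y, from z = 104 to 160 mm. Under it is a white guard plate, 54 x 38 mm, z = 100 to 104 mm.
- holder: Fixed white tube on a dark base plate (90 x 80 x 8 mm). Origin: underside, 2 mm to +x of the tube's middle; z up. Tube 44 (x) x 32 (y) mm outside, opening at the top 36 x 24 mm, rim 116 mm above the table. The rod hangs in it, guard plate on the rim; then their axes coincide, the rod's origin 16 mm above the holder's.
- tray: Fixed blue drain tray, 160 (x) x 120 (y) mm, 14 mm high, walls 4 mm, inner floor 4 mm above the table. Origin: centre of the underside. A black stopper stands in its +x half; the -x half is free.
- stopper: Black rubber stopper, 30 mm wide, 28 mm high, standing on the tray in its +x half. Origin: underside. Bystander.
- beaker: Glass beaker, 68 mm wide, 85 mm high. Origin: underside. Bystander.
- bottle: Clear bottle with a red cap, 60 mm wide, 140 mm high. Origin: underside. Bystander.
- battery0: Black block battery, 26 x 18 x 46 mm, standing. Origin: underside. Bystander.
- battery1: Another such battery. Bystander.
- marker: White marker pen with a red cap, 125 mm long, 16 mm thick, lying along its x. Origin: underside of its middle. Bystander.
- jar: Amber jar with a white lid, 52 mm wide, 60 mm high. Origin: underside. Bystander.

How it is judged:
On the way, in this order (a step that is already met when the one before it is completed fails the run):
1. the rod is lifted out of its holder (z of rod in the frame of holder above 0.06 m), for 0.1 s.
2. the basket hangs on the rod, above the tank's rim (z of basket in the frame of tank above 0.141 m and contact force between rod and basket above 0.5 N), for 0.1 s.
3. the basket stands upright on the tray, off the hook (z of basket in the frame of tray between 0 and 0.01 m and x of basket in the frame of tray between -0.065 and 0.065 m and y of basket in the frame of tray between -0.05 and 0.05 m and angle between basket's own z axis and vertical below 0.12 rad and contact force between rod and basket below 0.05 N and linear speed of basket below 0.03 m/s), for 0.2 s.
At the end, for the whole second after the job is handed in: The basket stands upright (within 7 degrees) and at rest on the tray's floor, inside its walls, clear of the rod; the rod is back in its holder, hook down, upright within 6 degrees, guard plate on the rim (within 6 mm of fully down), at rest (z of basket in the frame of tray between 0 and 0.01 m and x of basket in the frame of tray between -0.065 and 0.065 m and y of basket in the frame of tray between -0.05 and 0.05 m and angle between basket's own z axis and vertical below 0.12 rad and linear speed of each of basket, rod below 0.02 m/s and horizontal distance between rod and holder below 0.014 m and z of rod in the frame of holder between 0.012 and 0.022 m and angle between rod's own z axis and vertical below 0.1 rad and contact force between rod and basket below 0.05 N); the robot touches nothing.
It fails at once if the hook presses or pulls the basket with more than 15 N (contact force between rod and basket above 15 N).
It fails at once if the rod pushes the tank with more than 15 N (contact force between rod and tank above 15 N).
It fails at once if the basket is set down on the tray with more than 15 N (contact force between basket and tray above 15 N).
It fails at once if the robot's hand or arm touches the basket (contact force between any of the fingers, the arm and basket above 0.3 N).
It fails at once if a bystander is moved more than 20 mm (distance of any of stopper, beaker, bottle, battery0, battery1, marker, jar from where it was at the start of the episode above 0.02 m).
It also fails if it takes over 69 s, if anything falls off the work surface, if the arm or the gripper's body presses on something with over 40 N, if the wrist force passes 120 N, or if a joint passes its speed limit or range.

## Working session

There is one attempt and no reset: what is moved stays moved. The work goes in short steps, Python scripts to look and compute and a shell command to move; the robot and the scene stay as the last step left them, time stands still between calls to the robot, and variables do not carry over. Pictures are saved under pics/ and viewed, about 8 in all and at most 12, crops included, and the job is handed in when it is done.

```bash
ls; mkdir -p pics; cat > h.py <<'E'
import numpy as np, cv2
from station import *
from scipy.spatial.transform import Rotation as Ro
def cam(n, st=None):
    m=camera_model(n); f=240/np.tan(np.radians(m['fovy'])/2)
    if 'hand_eye' in m:
        st=st or observe(); T=np.eye(4);T[:3,:3]=Ro.from_quat(st['ee_rot']).as_matrix();T[:3,3]=st['tool_pos']
        W=T@np.array(m['hand_eye'])
    else:
        R=np.array(m['R']);W=np.eye(4);W[:3,:3]=R.T;W[:3,3]=-R.T@np.array(m['t'])
    return f,m['cx'],m['cy'],m['k1'],W
def rays(c,uv):
    f,cx,cy,k1,W=c; uv=np.atleast_2d(np.array(uv,float)); d=(uv-[cx,cy])/f; s=d.copy()
    for _ in range(20): s=d/(1+k1*(s**2).sum(1,keepdims=True))
    return np.c_[s,np.ones(len(s))]
def onz(c,uv,z):
    D=rays(c,uv)@c[4][:3,:3].T; o=c[4][:3,3]
    return o+D*((z-o[2])/D[:,2:3])
def ondepth(c,uv,dep):
    return (rays(c,uv)*np.reshape(dep,(-1,1)))@c[4][:3,:3].T+c[4][:3,3]
def proj(c,X):
    f,cx,cy,k1,W=c; p=(np.atleast_2d(X)-W[:3,3])@W[:3,:3]; s=p[:,:2]/p[:,2:]
    return s*(1+k1*(s**2).sum(1,keepdims=True))*f+[cx,cy]
def cloud(c,dep):
    v,u=np.mgrid[0:480,0:640]; return ondepth(c,np.c_[u.ravel(),v.ravel()],dep.ravel()).reshape(480,640,3)
E
python3 - <<'E'
from h import *
s=observe();print({k:np.round(v,3) for k,v in s.items()})
for n in("scene","side","wrist"):
    st=observe();p,d=grab_frame(n);cv2.imwrite(f"pics/{n}0.png",p[:,:,::-1]);np.savez(f"pics/{n}0.npz",p=p,d=d)
    c=cam(n,st);print(n,c[0],c[1:4],c[4].round(3).tolist())
E
```

```text
pics
{'clock': np.float64(0.0), 'joints': array([-1.356,  0.333, -0.065,  1.461,  0.022,  1.35 , -0.088]), 'joint_vel': array([ 0.001, -0.   , -0.001,  0.001,  0.002, -0.   , -0.   ]), 'effort': array([ 0.0000e+00, -6.2544e+01,  5.0000e-02, -3.9161e+01,  1.6000e-02,
        1.0000e-02, -0.0000e+00]), 'tool_pos': array([0.147, 0.607, 0.231]), 'ee_rot': array([ 0.119,  0.993, -0.001, -0.   ]), 'contact_force': array([-0.311, -0.17 , -0.286]), 'torque': array([-0.025, -0.003,  0.037]), 'finger_gap': np.float64(0.086)}
scene 476.7500799066432 (311.66068536535244, 242.41897422620033, -0.07906731398391831) [[0.566, 0.63, -0.532, 1.099], [0.825, -0.426, 0.372, -0.371], [0.007, -0.649, -0.76, 0.85], [0.0, 0.0, 0.0, 1.0]]
side 474.97479829029226 (329.1487276926319, 239.1586040740482, -0.029953730582242006) [[-0.914, -0.288, 0.284, 0.366], [-0.405, 0.631, -0.662, 0.584], [0.012, -0.721, -0.693, 0.702], [0.0, 0.0, 0.0, 1.0]]
wrist 371.9311643449015 (321.16571474861655, 243.17383157451386, 0.015098910716966181) [[0.235, 0.935, 0.266, 0.08], [0.972, -0.226, -0.065, 0.624], [-0.001, 0.274, -0.962, 0.374], [0.0, 0.0, 0.0, 1.0]]
```

View pics/scene0.png

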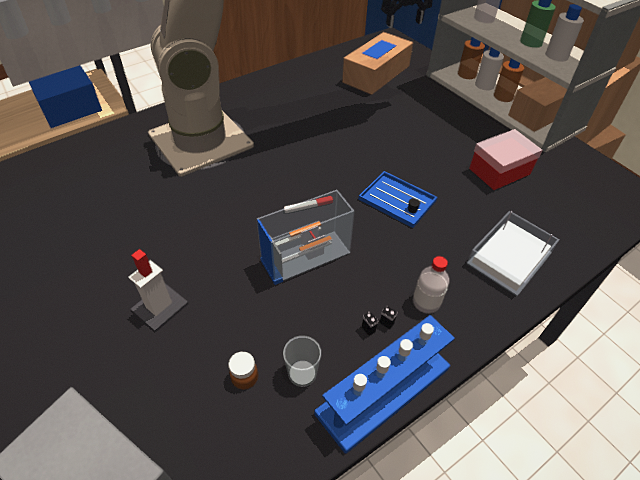

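View pics/side0.png

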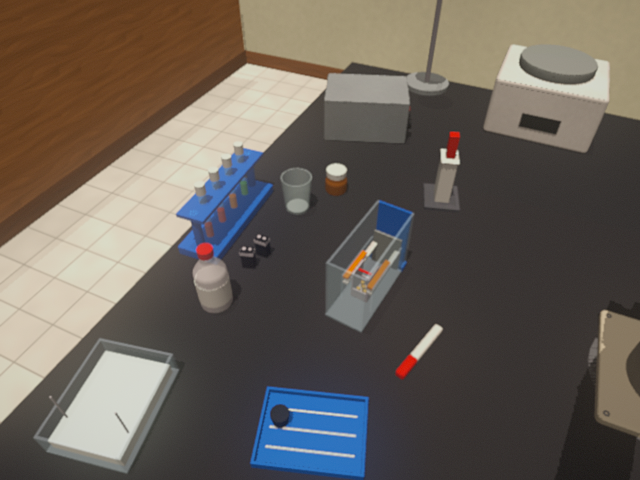

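The scene view shows the handle at (141,262), the tank with its blue wall at (267,247), the red bar near (312,230) and the tray at (398,197). The side view shows the handle at (453,145), the blue wall at (395,225), the bar at (365,272) and the tray at (312,430).

```bash
python3 - <<'E'
from h import *
for n in("scene","side"):
    z=np.load(f"pics/{n}0.npz");p,d=z['p'],z['d'];c=cam(n);P=cloud(c,d);hsv=cv2.cvtColor(p,cv2.COLOR_RGB2HSV);H,S,V=[hsv[...,i].astype(int) for i in range(3)]
    ok=d>0
    red=((H<8)|(H>172))&(S>140)&(V>80);org=(H>8)&(H<20)&(S>140)&(V>120);blu=(H>100)&(H<125)&(S>150)&(V>60);wh=(S<40)&(V>130)
    box={'scene':dict(rod=(110,240,180,300),bar=(300,222,325,240),tank=(250,185,360,290),tray=(355,165,440,228)),
         'side':dict(rod=(430,120,475,210),bar=(352,262,378,282),tank=(320,200,415,330),tray=(245,385,375,475))}[n]
    def sel(m,b):
        k=np.zeros_like(m);x0,y0,x1,y1=box[b];k[y0:y1,x0:x1]=1;return m&k
    def rect(name,m):
        q=P[m&ok];
        if len(q)<5:print(n,name,'few',len(q));return
        r=cv2.minAreaRect(q[:,:2].astype(np.float32));print(n,name,len(q),'z',q[:,2].min().round(3),np.median(q[:,2]).round(3),q[:,2].max().round(3),'rect',np.round(r[0],4),np.round(r[1],4),round(r[2],1))
    Z=P[...,2]
    rect('handletop',sel(red,'rod')&(Z>.168)); rect('handle',sel(red,'rod'))
    rect('guard',sel(wh,'rod')&(Z>.115)&(Z<.126)); rect('rodwhite',sel(wh,'rod'))
    rect('bluetop',sel(blu,'tank')&(Z>.13)); rect('blue',sel(blu,'tank'));
    rect('lips',sel(org,'tank')&(Z<.085)); rect('bar',sel(red,'bar'))
    rect('tray',sel(blu,'tray'));rect('trayrim',sel(blu,'tray')&(Z>.011))
    v,u=np.nonzero(sel(red,'bar'));print('barpx',len(u),u.mean(),v.mean(),u.min(),u.max(),v.min(),v.max())
    print('bar onz .066',onz(c,[u.mean(),v.mean()],.066).round(4))
    m=sel(org,'tank');nn,l,s,ce=cv2.connectedComponentsWithStats(m.astype(np.uint8))
    for i in range(1,nn):
        if s[i,4]>15:
            v,u=np.nonzero(l==i);q=onz(c,np.c_[u,v],.069);r=cv2.minAreaRect(q[:,:2].astype(np.float32));print('lip',s[i],np.round(r[0],4),np.round(r[1],4),round(r[2],1), 'zdep',np.median(Z[l==i]).round(3))
    o=cv2.resize(p[box['tank'][1]:box['tank'][3],box['tank'][0]:box['tank'][2]],(395,400 if n=='scene' else 540),interpolation=cv2.INTER_CUBIC);
    cv2.imwrite(f'pics/c{n}.png',o[:,:,::-1])
    print(proj(c,[[0,0,0],[.147,.607,.231]]))
a,b=[cv2.imread(f'pics/c{n}.png') for n in('scene','side')]
h=np.zeros((540,800,3),np.uint8);h[:400,:395]=a;h[:540,400:795]=b;cv2.imwrite('pics/tank.png',h)
E
```

```text
scene handletop 113 z 0.169 0.175 0.178 rect [ 0.4728 -0.3211] [0.0223 0.02  ] 11.6
scene handle 305 z -0.003 0.16 0.178 rect [ 0.3897 -0.313 ] [0.0249 0.1934] 84.5
scene guard 285 z 0.116 0.119 0.124 rect [ 0.4717 -0.3232] [0.0388 0.0546] 16.2
scene rodwhite 307 z -0.003 0.119 0.141 rect [ 0.417  -0.3157] [0.0713 0.163 ] 87.8
scene bluetop 63 z 0.13 0.139 0.143 rect [ 0.5206 -0.0841] [0.0073 0.0675] 80.2
scene blue 505 z 0.0 0.072 0.143 rect [0.4757 0.0568] [0.0727 0.3361] 19.9
scene lips 93 z 0.064 0.078 0.085 rect [0.5367 0.0172] [0.0745 0.0698] 80.9
scene bar 13 z 0.104 0.117 0.13 rect [ 5.676e-01 -3.000e-04] [0.0126 0.002 ] 87.2
scene tray 1937 z -0.003 0.004 0.031 rect [0.507  0.3086] [0.1625 0.1333] 18.9
scene trayrim 294 z 0.011 0.013 0.031 rect [0.5083 0.3056] [0.1615 0.1249] 17.9
barpx 13 311.7692307692308 234.07692307692307 309 314 231 237
bar onz .066 [[0.5307 0.026  0.066 ]]
lip [289 222  31  12  54] [0.5073 0.0216] [0.074  0.0047] 82.8 zdep 0.068
lip [300 236  31  14 103] [0.557  0.0163] [0.0732 0.0084] 82.9 zdep 0.086
[[200.51489707 139.28938282]
 [403.50896921  28.142
[... 474 characters left out ...]
5 0.218 ] 13.5
side lips 118 z 0.065 0.068 0.071 rect [0.5565 0.0088] [0.0623 0.0102] 82.8
side bar 29 z 0.05 0.067 0.069 rect [0.5417 0.0237] [0.0145 0.0274] 43.4
side tray 7455 z -0.002 0.005 0.033 rect [0.5101 0.3047] [0.1648 0.1293] 18.0
side trayrim 1192 z 0.011 0.014 0.033 rect [0.5082 0.3073] [0.1612 0.1227] 17.7
barpx 29 362.6896551724138 270.58620689655174 358 368 268 273
bar onz .066 [[0.5388 0.0264 0.066 ]]
lip [348 250  18  22 120] [0.5562 0.0103] [0.0603 0.0101] 82.3 zdep 0.068
lip [368 260  21  29 149] [0.5101 0.0243] [0.0754 0.0087] 83.2 zdep 0.112
lip [344 273   6   5  22] [0.5605 0.0509] [0.011 0.007] 76.2 zdep 0.132
[[670.03399988 386.27189688]
 [647.43938074 953.23215206]]
```

View pics/tank.png

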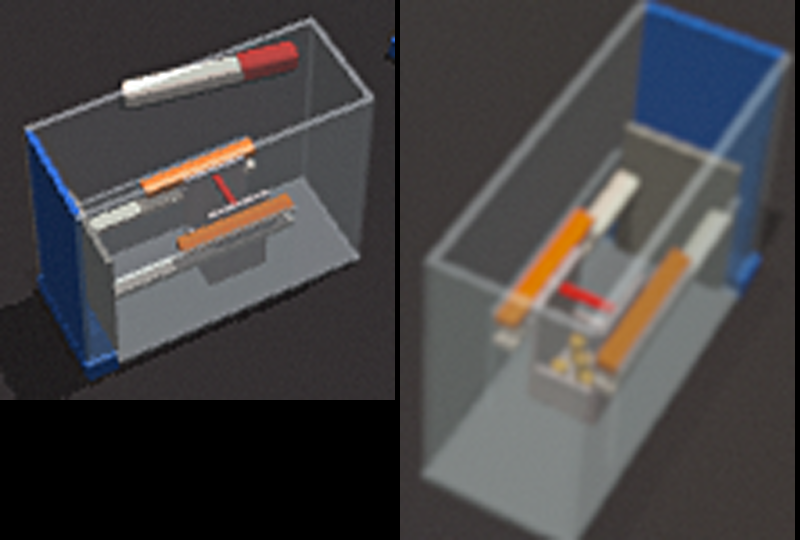

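The crops show the bar about midway along the orange lips. The stop plate lies about 20 mm from the blue wall, and the marker is in the foreground outside the tank. I'll move along an arc toward the rod handle now.

```bash
cat >> h.py <<'E'
def go(x,y,z,yaw=None,s=None):
    "tool shift/turn (normalised) to world TCP pose, tool down, tool x at yaw deg"
    s=s or observe(); R=Ro.from_quat(s['ee_rot']); p=np.array(s['tool_pos'])
    d=R.inv().apply(np.array([x,y,z])-p)/.15
    X=R.as_matrix()[:,0]; yaw=np.degrees(np.arctan2(X[1],X[0])) if yaw is None else yaw
    a=np.radians(yaw);T=Ro.from_matrix(np.c_[[np.cos(a),np.sin(a),0],[np.sin(a),-np.cos(a),0],[0,0,-1]])
    w=(R.inv()*T).as_rotvec()/(np.pi/4)
    print('t',round(float(s['clock']),2),'pos',p.round(4),'yaw',round(np.degrees(np.arctan2(X[1],X[0])),1),'shift',d.round(3),'turn',w.round(3),'F',np.round(s['contact_force'],2),'gap',round(float(s['finger_gap']),4))
E
python3 -m creep '[1,-1,-0.4,0,0,0,0, 1,-1,-0.4,0,0,0,0, 1,-1,-0.4,0,0,0,0, 1,-1,-0.4,0,0,0,0, 1,-1,-0.4,0,0,0,0, 1,-1,-0.4,0,0,0,0, 1,-1,-0.4,0,0,0,0, 1,-1,-0.4,0,0,0,0, 1,-1,-0.4,0,0,0,0, 1,-1,-0.4,0,0,0,0]'
python3 -m creep '[1,-1,-0.8,-0.1,0,0,0, 1,-1,-0.8,-0.1,0,0,0, 1,-1,-0.8,-0.1,0,0,0, 1,-1,-0.8,-0.1,0,0,0, 1,-1,-0.8,-0.1,0,0,0, 1,-1,-0.8,-0.1,0,0,0, 1,-1,-0.8,-0.1,0,0,0, 1,-1,-0.8,-0.1,0,0,0, 1,-1,-0.8,-0.1,0,0,0, 1,-1,-0.8,-0.1,0,0,0]'
python3 -m creep '[1,-1,-0.97,0,0,0,0, 1,-1,-0.97,0,0,0,0, 1,-1,-0.97,0,0,0,0, 1,-1,-0.97,0,0,0,0, 1,-1,-0.97,0,0,0,0, 1,-1,-0.97,0,0,0,0, 1,-1,-0.97,0,0,0,0, 1,-1,-0.97,0,0,0,0, 1,-1,-0.97,0,0,0,0, 1,-1,-0.97,0,0,0,0]'
python3 -m creep '[1,-0.5,-1,0,0,0,0, 1,-0.5,-1,0,0,0,0, 1,-0.5,-1,0,0,0,0, 1,-0.5,-1,0,0,0,0, 1,-0.5,-1,0,0,0,0, 1,-0.5,-1,0,0,0,0, 1,-0.5,-1,0,0,0,0, 1,-0.5,-1,0,0,0,0, 1,-0.5,-1,0,0,0,0, 1,-0.5,-1,0,0,0,0]'
python3 -c "
from h import *
go(.48,-.28,.25,106)"
```

```text
clock: 1.15
tool_pos: [0.2783, 0.5138, 0.2307]
ee_rot: [0.118, 0.993, -0.001, -0.0]
contact_force: [-0.2, -0.6, -0.3]
finger_gap: 0.0858
clock: 2.15
tool_pos: [0.3955, 0.3625, 0.2457]
ee_rot: [0.118, 0.993, -0.001, -0.0]
contact_force: [0.2, -0.4, 0.4]
finger_gap: 0.0857
clock: 3.15
tool_pos: [0.5069, 0.1869, 0.2459]
ee_rot: [0.117, 0.993, -0.001, -0.0]
contact_force: [-0.3, -0.5, 0.2]
finger_gap: 0.0855
clock: 4.15
tool_pos: [0.545, 0.0242, 0.246]
ee_rot: [0.116, 0.993, -0.001, -0.0]
contact_force: [0.1, -0.7, -0.1]
finger_gap: 0.0855
t 4.15 pos [0.545  0.0242 0.246 ] yaw 166.6 shift [-0.047 -2.073 -0.024] turn [-0.002  0.     1.348] F [ 0.1  -0.69 -0.06] gap 0.0855
```

```bash
python3 -c "
from h import *
import pickle
s=observe();p,d=grab_frame('wrist');pickle.dump((s,p,d),open('pics/w1.pkl','wb'));cv2.imwrite('pics/w1.png',p[:,:,::-1])"
python3 -m creep '[1,0,-1,0,0,0,1, 1,0,-1,0,0,0,1, 1,0,-1,0,0,0,1, 1,0,-1,0,0,0,1, 1,0,-1,0,0,0,1, 1,0,-1,0,0,0,1, 1,0,-1,0,0,0,1, 1,0,-1,0,0,0,1, 1,0,-1,0,0,0,1, 1,0,-1,0,0,0,1]'
python3 -c "
from h import *
go(.478,-.25,.25,106)"
```

```text
clock: 5.2
tool_pos: [0.5104, -0.1218, 0.2462]
ee_rot: [0.487, 0.873, -0.001, 0.0]
contact_force: [0.1, 0.4, -0.8]
finger_gap: 0.0853
t 5.2 pos [ 0.5104 -0.1218  0.2462] yaw 121.7 shift [-0.614 -0.633 -0.024] turn [-0.001  0.001  0.348] F [ 0.09  0.44 -0.85] gap 0.0853
```

View pics/w1.png

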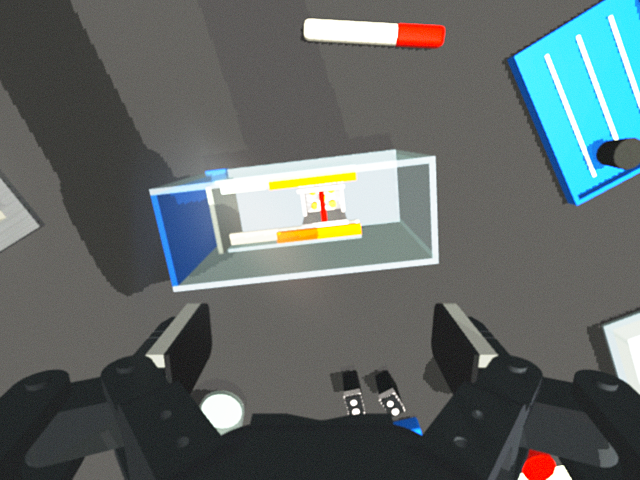

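The wrist view clearly shows the tank rim corners at (152,190), (435,157), (438,263) and (174,290). The red bar spans (322,193)–(324,220) and the stop plate edge is near x=213.

```bash
python3 - <<'E'
from h import *
import pickle
s,p,d=pickle.load(open('pics/w1.pkl','rb'));c=cam('wrist',s)
hsv=cv2.cvtColor(p,cv2.COLOR_RGB2HSV).astype(int);H,S,V=hsv[...,0],hsv[...,1],hsv[...,2]
def m(k,b,z,n):
    q=np.zeros_like(k);q[b[1]:b[3],b[0]:b[2]]=1;v,u=np.nonzero(k&q);X=onz(c,np.c_[u,v],z)[:,:2].astype(np.float32);r=cv2.minAreaRect(X);print(n,len(u),np.round(r[0],4),np.round(r[1],4),round(r[2],1))
red=((H<6)|(H>174))&(S>150);m(red,(312,188,334,224),.066,'bar')
yel=(H>10)&(H<35)&(S>150);m(yel,(265,170,360,192),.069,'lipA');m(yel,(270,222,365,245),.069,'lipB')
print('rim',onz(c,[[152,190],[435,157],[438,263],[174,290]],.14).round(4).tolist())
print('stop',onz(c,[[207,188],[214,188],[220,253]],.08).round(4).tolist())
o=cv2.resize(p[140:300,140:450],(775,400),interpolation=cv2.INTER_CUBIC);cv2.imwrite('pics/w1c.png',o[:,:,::-1])
E
python3 -m creep '[1,-0.61,-0.63,0,0,0,0.35, 1,-0.61,-0.63,0,0,0,0.35, 1,-0.61,-0.63,0,0,0,0.35, 1,-0.61,-0.63,0,0,0,0.35, 1,-0.61,-0.63,0,0,0,0.35, 1,-0.61,-0.63,0,0,0,0.35, 1,-0.61,-0.63,0,0,0,0.35, 1,-0.61,-0.63,0,0,0,0.35, 1,-0.61,-0.63,0,0,0,0.35, 1,-0.61,-0.63,0,0,0,0.35]'
python3 -c "
from h import *
import pickle
s=observe();p,d=grab_frame('wrist');pickle.dump((s,p,d),open('pics/w2.pkl','wb'));cv2.imwrite('pics/w2.png',p[:,:,::-1])
go(.4715,-.320,.23,106)"
```

```text
bar 127 [0.5345 0.0288] [0.005  0.0253] 81.6
lipA 605 [0.5142 0.0245] [0.0741 0.0139] 83.3
lipB 876 [0.5563 0.0201] [0.0747 0.0097] 83.0
rim [[0.4847, -0.077, 0.14], [0.5068, 0.1104, 0.14], [0.5799, 0.1016, 0.14], [0.5564, -0.087, 0.14]]
stop [[0.4952, -0.0606, 0.08], [0.4965, -0.055, 0.08], [0.5516, -0.0673, 0.08]]
clock: 6.2
tool_pos: [0.4781, -0.249, 0.2464]
ee_rot: [0.602, 0.798, -0.001, 0.0]
contact_force: [-0.1, -0.0, 0.2]
finger_gap: 0.0855
t 6.25 pos [ 0.4781 -0.2491  0.2464] yaw 105.9 shift [-0.442 -0.172  0.11 ] turn [-0.001  0.001 -0.001] F [0.41 0.05 0.64] gap 0.0853
```

View pics/w2.png

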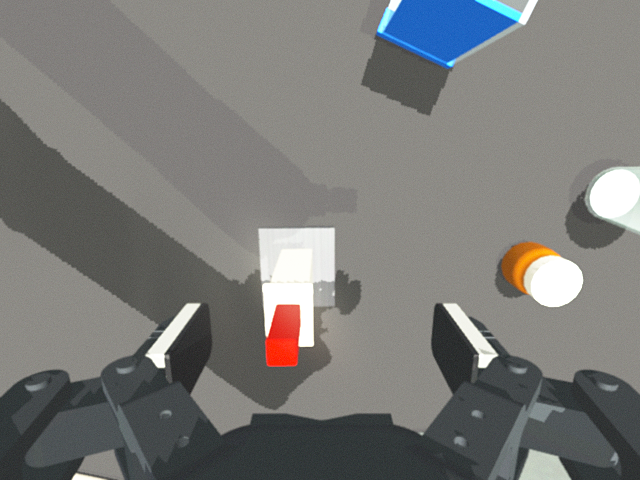

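The view shows the rod handle top at (283,355), the guard at (289,315) and the base plate around (297,266). All are aligned with the tool axes.

```bash
python3 - <<'E'
from h import *
import pickle
s,p,d=pickle.load(open('pics/w2.pkl','rb'));c=cam('wrist',s)
P=cloud(c,d);hsv=cv2.cvtColor(p,cv2.COLOR_RGB2HSV).astype(int);H,S,V=hsv[...,0],hsv[...,1],hsv[...,2];Z=P[...,2]
red=((H<8)|(H>172))&(S>150); b=np.zeros_like(red);b[225:375,240:345]=1
def rect(n,m,z):
    v,u=np.nonzero(m);X=onz(c,np.c_[u,v],z)[:,:2].astype(np.float32);r=cv2.minAreaRect(X);print(n,len(u),np.round(r[0],4),np.round(r[1],4),round(r[2],1))
rect('top',red&b&(Z>.168),.176)
wh=(S<40)&(V>200)&b
rect('guard',wh&(Z>.115)&(Z<.125),.12)
print(onz(c,[[262,283],[314,283],[313,346],[265,346]],.12).round(4).tolist(), onz(c,[[260,228],[334,228],[334,306]],.008).round(4).tolist())
print(onz(c,[[267,342],[299,342],[299,366],[267,366]],.176).round(4).tolist())
go(.472,-.320,.125,106,s)
E
```

```text
top 1013 [ 0.4694 -0.3091] [0.0201 0.0391] 15.0
guard 1692 [ 0.4724 -0.3204] [0.038 0.054] 16.7
[[0.4454, -0.2995, 0.12], [0.4843, -0.2883, 0.12], [0.4985, -0.3418, 0.12], [0.4607, -0.3526, 0.12]] [[0.4229, -0.2883, 0.008], [0.498, -0.2668, 0.008], [0.5236, -0.353, 0.008]]
[[0.461, -0.3139, 0.176], [0.4809, -0.3083, 0.176], [0.4855, -0.3254, 0.176], [0.4653, -0.3312, 0.176]]
t 6.2 pos [ 0.4781 -0.249   0.2464] yaw 106.0 shift [-0.443 -0.169  0.81 ] turn [-0.001  0.001 -0.001] F [-0.14 -0.04  0.16] gap 0.0855
```

```bash
python3 -m creep '[1,-0.44,-0.165,0,0,0,0, 1,-0.44,-0.165,0,0,0,0, 1,-0.44,-0.165,0.2,0,0,0, 1,-0.44,-0.165,0.4,0,0,0, 1,-0.44,-0.165,0.6,0,0,0, 1,-0.44,-0.165,0.75,0,0,0, 1,-0.44,-0.165,0.8,0,0,0, 1,-0.44,-0.165,0.8,0,0,0, 0,-0.44,-0.165,0.8,0,0,0, 0,-0.44,-0.165,0.8,0,0,0]' 90
python3 -m creep '[0,0,0,0,0,0,0, 0,0,0,0,0,0,0, 0,0,0,0,0,0,0, 0,0,0,0,0,0,0, 0,0,0,0,0,0,0, 0,0,0,-0.1,0,0,0, 0,0,0,-0.3,0,0,0, 0,0,0,-0.5,0,0,0, 0,0,0,-0.8,0,0,0, 0,0,0,-1,0,0,0]'
python3 -c "
from h import *
go(.53,0,.27,83)"
```

```text
clock: 7.25
tool_pos: [0.473, -0.32, 0.1278]
ee_rot: [0.602, 0.798, -0.0, 0.001]
contact_force: [-0.5, 1.0, 0.3]
finger_gap: 0.0592
clock: 8.25
tool_pos: [0.4728, -0.3201, 0.2815]
ee_rot: [0.602, 0.798, -0.0, 0.002]
contact_force: [0.8, -0.3, -1.6]
finger_gap: 0.0191
t 8.25 pos [ 0.4728 -0.3201  0.2815] yaw 105.9 shift [1.948 0.952 0.072] turn [0.004 0.004 0.509] F [ 0.77 -0.26 -1.56] gap 0.0191
```

```bash
python3 - <<'E'
from h import *
s=observe();o=[]
for n in("scene","side"):
    p,d=grab_frame(n);np.savez(f"pics/{n}1.npz",p=p,d=d);c=cam(n)
    t=np.array(s['tool_pos'])-[0,0,.111]; u,v=proj(c,t)[0].astype(int);print(n,proj(c,t)); 
    cr=p[max(v-50,0):v+30,max(u-40,0):u+40];o.append(cv2.resize(cr,(400,400),interpolation=cv2.INTER_CUBIC)); print(max(u-40,0),max(v-50,0),cr.shape)
cv2.imwrite('pics/hook.png',np.hstack(o)[:,:,::-1])
E
```

```text
scene [[139.43409352 255.93644673]]
99 205 (80, 80, 3)
side [[453.6418285  135.83535186]]
413 85 (80, 80, 3)
```

View pics/hook.png

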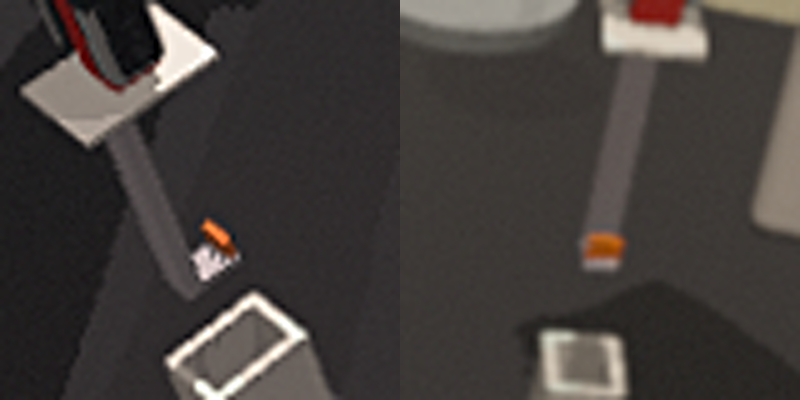

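The hook tip, orange, points toward world +y, so rod x equals tool x at 106°. I'll triangulate the tip to calibrate the seat offset.

```bash
python3 - <<'E'
from h import *
s=observe();A=[];b=[]
R=Ro.from_quat(s['ee_rot'])
for n,bx in(("scene",(125,240,155,265)),("side",(443,125,463,142))):
    z=np.load(f'pics/{n}1.npz');p,d=z['p'],z['d'];c=cam(n);hsv=cv2.cvtColor(p,cv2.COLOR_RGB2HSV).astype(int)
    m=(hsv[...,0]>5)&(hsv[...,0]<22)&(hsv[...,1]>130)&(hsv[...,2]>100);k=np.zeros_like(m);k[bx[1]:bx[3],bx[0]:bx[2]]=1
    v,u=np.nonzero(m&k);r=(rays(c,[u.mean(),v.mean()])@c[4][:3,:3].T)[0];r/=np.linalg.norm(r);M=np.eye(3)-np.outer(r,r);A.append(M);b.append(M@c[4][:3,3])
    print(n,len(u),u.mean(),v.mean(),R.inv().apply(cloud(c,d)[m&k]-s['tool_pos']).mean(0).round(4))
X=np.linalg.lstsq(np.vstack(A),np.hstack(b),rcond=None)[0];print(X.round(4),R.inv().apply(X-s['tool_pos']).round(4))
E
python3 -m creep '[0,0.3,0.9,0,0,0,0.5, 0,0.3,0.9,0,0,0,0.5, 0,0.3,0.9,0,0,0,0.5, 0,0.5,0.9,0,0,0,0.5, 0,0.7,0.9,0,0,0,0.5, 0,1,0.9,0,0,0,0.5, 0,1,0.9,0,0,0,0.5, 0,1,0.9,0,0,0,0.5, 0,1,0.9,0,0,0,0.5, 0,1,0.9,0,0,0,0.5]'
python3 -c "
from h import *
go(.5325,.012,.28,83.2)"
```

```text
scene 18 142.0 251.38888888888889 [ 0.0127 -0.0093  0.1152]
side 33 453.6060606060606 134.0 [-0.0184 -0.0042  0.12  ]
[ 0.4728 -0.3129  0.1789] [0.0088 0.0005 0.104 ]
clock: 9.35
tool_pos: [0.5624, -0.1411, 0.2827]
ee_rot: [0.747, 0.664, 0.001, 0.004]
contact_force: [0.1, 0.4, -1.8]
finger_gap: 0.019
t 9.35 pos [ 0.5624 -0.1411  0.2827] yaw 83.3 shift [ 0.991 -0.317  0.012] turn [0.01  0.005 0.002] F [ 0.09  0.44 -1.76] gap 0.019
```

```bash
python3 -m creep '[0,0.3,-0.1,0,0,0,0, 0,0.5,-0.2,0,0,0,0, 0,0.7,-0.25,0,0,0,0, 0,0.85,-0.3,0,0.01,0,0, 0,0.95,-0.315,0,0.01,0,0, 0,0.99,-0.315,0,0.01,0.005,0, 0,0.99,-0.315,0,0.01,0.005,0, 0,0.99,-0.315,0,0.01,0.005,0, 0,0.99,-0.315,0,0.01,0.005,0, 0,0.99,-0.315,0,0.01,0.005,0]'
python3 - <<'E'
from h import *
import pickle
s=observe();go(.5325,.0119,.28,83.2);R=Ro.from_quat(s['ee_rot']);rod=lambda x,y,z:R.apply([x+.001,y,.110-z])+s['tool_pos']
o=[]
for n in('wrist','scene'):
    p,d=grab_frame(n);pickle.dump((s,p,d),open(f'pics/{n}3.pkl','wb'))
    c=cam(n,s);o.append(p if n=='wrist' else None)
    print(n,'tip',proj(c,[rod(.008,0,.01),rod(0,0,0)]).round(1).tolist(),'bar',proj(c,[.5345,.0288,.066]).round(1))
cv2.imwrite('pics/w3.png',cv2.resize(o[0][100:340,160:480],(800,600))[:,:,::-1])
E
```

```text
clock: 10.35
tool_pos: [0.5329, 0.0109, 0.2818]
ee_rot: [0.748, 0.664, -0.0, 0.0]
contact_force: [0.3, 0.4, -1.7]
finger_gap: 0.0188
t 10.35 pos [0.5329 0.0109 0.2818] yaw 83.2 shift [ 0.006 -0.003  0.012] turn [0.    0.001 0.   ] F [ 0.28  0.37 -1.69] gap 0.0188
wrist tip [[320.3, 231.3], [320.3, 238.8]] bar [[320.  193.1]]
scene tip [[310.5, 198.1], [307.0, 202.9]] bar [[313.8 234.6]]
```

View pics/w3.png

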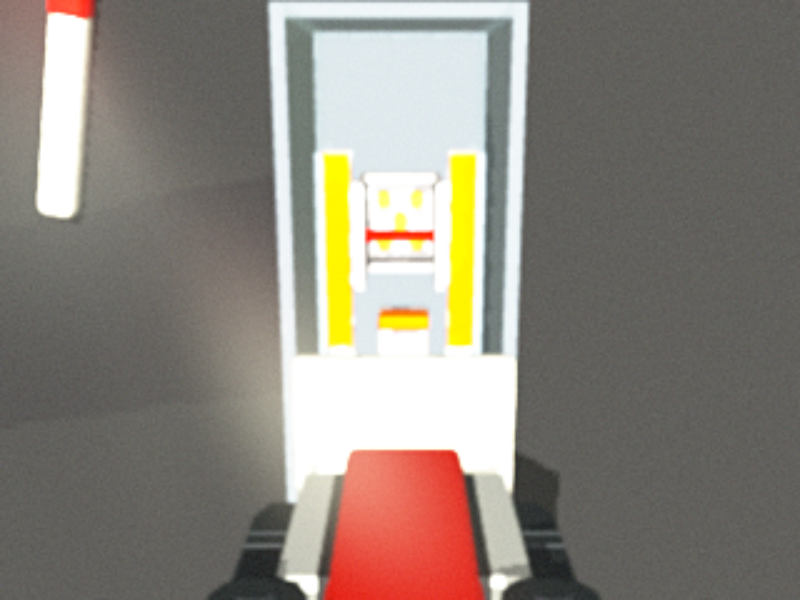

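The wrist view shows the hook tip at crop (404,320) and the bar at (400,236). The tip is laterally centred and short of the bar, so I'll descend part-way and re-measure.

```bash
python3 -m creep '[0,-0.01,0,0.1,0,0,0, 0,-0.01,0,0.2,0,0,0, 0,-0.01,0,0.3,0,0,0, 0,-0.01,0,0.4,0,0,0, 0,-0.01,0,0.5,0,0,0, 0,-0.01,0,0.58,0,0,0, 0,-0.01,0,0.6,0,0,0, 0,-0.01,0,0.6,0,0,0, 0,-0.01,0,0.6,0,0,0, 0,-0.01,0,0.6,0,0,0]'
python3 - <<'E'
from h import *
s=observe();go(.5325,.0119,.155,83.2)
p,d=grab_frame('wrist');c=cam('wrist',s);cv2.imwrite('pics/w4.png',p[:,:,::-1])
hsv=cv2.cvtColor(p,cv2.COLOR_RGB2HSV).astype(int);H,S=hsv[...,0],hsv[...,1]
k=np.zeros(H.shape,bool);k[150:245,290:350]=1
R=Ro.from_quat(s['ee_rot']);T=lambda uv,z:R.inv().apply(onz(c,uv,z)-s['tool_pos'])
ztip=s['tool_pos'][2]-.110+.010
for n,m in(('red',((H<6)|(H>174))&(S>150)&k),('org',(H>=6)&(H<20)&(S>150)&k)):
    nn,l,st,ce=cv2.connectedComponentsWithStats(m.astype(np.uint8))
    for i in range(1,nn):
        if st[i,4]>15:
            x,y,w,h=st[i,:4];z=.066 if n=='red' else ztip;print(n,st[i],'tool x of top/mid/bottom rows',T([[x+w/2,y],[x+w/2,y+h/2],[x+w/2,y+h]],z).round(4)[:,:2].tolist())
E
```

```text
clock: 11.45
tool_pos: [0.5331, 0.0098, 0.1925]
ee_rot: [0.748, 0.664, 0.0, 0.0]
contact_force: [0.6, 1.1, -1.3]
finger_gap: 0.0189
t 11.45 pos [0.5331 0.0098 0.1925] yaw 83.2 shift [ 0.013 -0.006  0.25 ] turn [ 0.002 -0.     0.001] F [ 0.6   1.1  -1.32] gap 0.0189
red [301 207  36   8 167] tool x of top/mid/bottom rows [[0.0207, -0.001], [0.0178, -0.001], [0.0148, -0.001]]
org [313 224  17   2  34] tool x of top/mid/bottom rows [[0.014, 0.0008], [0.0133, 0.0008], [0.0127, 0.0008]]
```

```bash
python3 -m creep '[0,-0.02,0,0,0,0,0, 0,-0.02,0,0.02,0,0,0, 0,-0.02,0,0.05,0,0,0, 0,-0.02,0,0.09,0,0,0, 0,-0.02,0,0.13,0,0,0, 0,-0.02,0,0.17,0,0,0, 0,-0.02,0,0.21,0,0,0, 0,-0.02,0,0.25,0,0,0, 0,-0.02,0,0.25,0,0,0, 0,-0.02,0,0.25,0,0,0]'
python3 - <<'E'
from h import *
s=observe();go(.5325,.0119,.155,83.2)
o=[]
for n in("scene","side"):
    p,d=grab_frame(n);u,v=proj(cam(n),[.534,.025,.08])[0].astype(int);o.append(cv2.resize(p[v-35:v+35,u-35:u+35],(400,400),interpolation=cv2.INTER_CUBIC))
cv2.imwrite('pics/in.png',np.hstack(o)[:,:,::-1])
E
```

```text
clock: 12.5
tool_pos: [0.5327, 0.0068, 0.1548]
ee_rot: [0.748, 0.664, 0.0, 0.0]
contact_force: [-0.2, 0.3, -2.7]
finger_gap: 0.0192
t 12.5 pos [0.5327 0.0068 0.1548] yaw 83.2 shift [ 0.033 -0.005 -0.001] turn [0.001 0.    0.001] F [-0.25  0.27 -2.67] gap 0.0192
```

View pics/in.png

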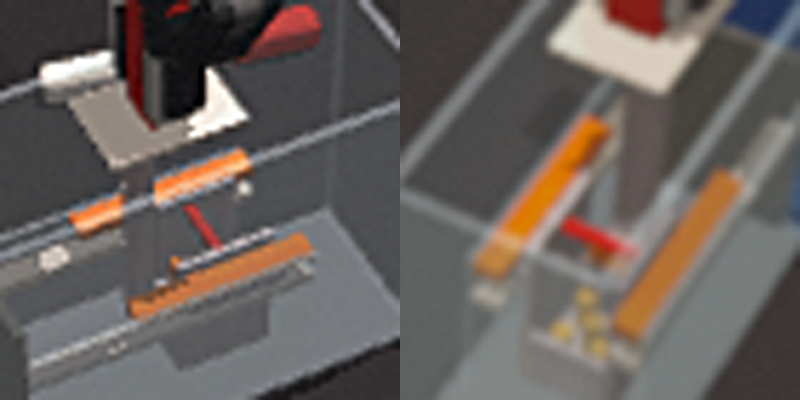

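The hook is down beside the bar: the tip is visible at scene crop (178,262), just short of and below the bar, and no contact force shows. Next I pass under the bar and rise.

```bash
python3 -m creep '[0,0.04,0,0,0,0,0, 0,0.08,0,0,0,0,0, 0,0.115,0,0,0,0,0, 0,0.13,0,0,0,0,0, 0,0.13,0,0,0,0,0, 0,0.13,0,-0.03,0,0,0, 0,0.13,0,-0.06,0,0,0, 0,0.13,0,-0.09,0,0,0, 0,0.13,0,-0.1,0,0,0, 0,0.13,0,-0.1,0,0,0]'
python3 -c "
from h import *
go(.5327,.0068,.155,83.2)"
```

```text
clock: 13.6
tool_pos: [0.5354, 0.0262, 0.1705]
ee_rot: [0.748, 0.664, 0.001, 0.001]
contact_force: [0.1, 0.7, -1.5]
finger_gap: 0.0191
t 13.6 pos [0.5354 0.0262 0.1705] yaw 83.2 shift [-0.13  -0.003  0.104] turn [ 0.003 -0.001  0.001] F [ 0.13  0.68 -1.47] gap 0.0191
```

```bash
python3 -m creep '[0,-0.03,0,0,0,0,0, 0,-0.06,0,0,0,0,0, 0,-0.09,0,0,0,0,0, 0,-0.12,0,0,0,0,0, 0,-0.15,0,0,0,0,0, 0,-0.18,0,0,0,0,0, 0,-0.21,0,0,0,0,0, 0,-0.24,0,0,0,0,0, 0,-0.27,0,0,0,0,0, 0,-0.3,0,0,0,0,0]'
python3 - <<'E'
from h import *
s=observe();go(.5327,-.045,.17,83.2);p,d=grab_frame('wrist');cv2.imwrite('pics/w5.png',p[:,:,::-1])
c=cam('scene');p,d=grab_frame('scene');cv2.imwrite('pics/s5.png',p[:,:,::-1])
hsv=cv2.cvtColor(p,cv2.COLOR_RGB2HSV).astype(int);m=((hsv[...,0]<8)|(hsv[...,0]>172))&(hsv[...,1]>140)&(hsv[...,2]>80);k=np.zeros_like(m)
u,v=proj(c,[.53,-.01,.066])[0].astype(int);k[v-12:v+14,u-25:u+25]=1;v,u=np.nonzero(m&k);print(len(u),onz(c,[[u.mean(),v.mean()]],.066) if len(u) else '')
E
```

```text
clock: 14.6
tool_pos: [0.53, -0.0189, 0.1705]
ee_rot: [0.748, 0.664, 0.001, 0.001]
contact_force: [-0.0, 1.1, -1.7]
finger_gap: 0.019
t 14.6 pos [ 0.53   -0.0189  0.1705] yaw 83.2 shift [-0.171  0.038  0.003] turn [ 0.003 -0.001  0.001] F [-0.03  1.13 -1.74] gap 0.019
13 [[ 0.52771151 -0.01577188  0.066     ]]
```

```bash
python3 -m creep '[0,-0.015,0,0,0,0,0, 0,-0.03,0,0,0,0,0, 0,-0.045,0,0,0,0,0, 0,-0.06,0,0,0,0,0, 0,-0.075,0,0,0,0,0, 0,-0.09,0,0,0,0,0, 0,-0.105,0,0,0,0,0, 0,-0.115,0,0,0,0,0, 0,-0.12,0,0,0,0,0, 0,-0.12,0,0,0,0,0]'
python3 -m creep '[0,-0.004,0,0,0,0,0, 0,-0.008,0,0,0,0,0, 0,-0.012,0,0,0,0,0, 0,-0.016,0,0,0,0,0, 0,-0.02,0,0,0,0,0, 0,-0.024,0,0,0,0,0, 0,-0.028,0,0,0,0,0, 0,-0.032,0,0,0,0,0, 0,-0.036,0,0,0,0,0, 0,-0.036,0,0,0,0,0]'
```

```text
clock: 15.7
tool_pos: [0.5278, -0.0375, 0.1706]
ee_rot: [0.748, 0.664, 0.001, 0.001]
contact_force: [0.7, -0.0, -2.1]
finger_gap: 0.0188
clock: 16.7
tool_pos: [0.5271, -0.043, 0.1706]
ee_rot: [0.748, 0.664, 0.001, 0.001]
contact_force: [-0.1, 1.0, -1.9]
finger_gap: 0.019
```

```bash
python3 -m creep '[0,-0.003,0,0,0,0,0, 0,-0.006,0,0,0,0,0, 0,-0.009,0,0,0,0,0, 0,-0.012,0,0,0,0,0, 0,-0.015,0,0,0,0,0, 0,-0.018,0,0,0,0,0, 0,-0.02,0,0,0,0,0, 0,-0.02,0,0,0,0,0, 0,-0.02,0,0,0,0,0, 0,-0.02,0,0,0,0,0]'
python3 -c "
from h import *
for i in range(3): grab_frame('wrist');go(.5327,-.045,.17,83.2)"
```

```text
clock: 17.7
tool_pos: [0.5268, -0.046, 0.1705]
ee_rot: [0.748, 0.664, 0.001, 0.001]
contact_force: [0.3, 0.8, -2.1]
finger_gap: 0.0189
t 17.75 pos [ 0.5268 -0.046   0.1706] yaw 83.2 shift [0.011 0.038 0.004] turn [ 0.003 -0.    -0.001] F [-0.38  0.76 -1.47] gap 0.0189
t 17.8 pos [ 0.5268 -0.046   0.1706] yaw 83.2 shift [0.011 0.038 0.004] turn [ 0.003 -0.    -0.001] F [-0.5   0.08 -2.46] gap 0.0193
t 17.85 pos [ 0.5268 -0.046   0.1705] yaw 83.2 shift [0.011 0.038 0.004] turn [ 0.003 -0.    -0.001] F [ 0.93  1.48 -1.88] gap 0.0188
```

```bash
python3 -m creep '[0,-0.003,0,0,0,0,0, 0,-0.006,0,0,0,0,0, 0,-0.009,0,0,0,0,0, 0,-0.012,0,0,0,0,0, 0,-0.015,0,0,0,0,0, 0,-0.016,0,0,0,0,0, 0,-0.016,0,0,0,0,0, 0,-0.016,0,0,0,0,0, 0,-0.016,0,0,0,0,0, 0,-0.016,0,0,0,0,0]'
python3 -c "
from h import *
for i in range(4): grab_frame('wrist');go(.5327,-.045,.17,83.2)"
```

```text
clock: 18.85
tool_pos: [0.5265, -0.0482, 0.1705]
ee_rot: [0.748, 0.664, 0.001, 0.001]
contact_force: [0.8, 3.1, -1.8]
finger_gap: 0.0188
t 18.9 pos [ 0.5265 -0.0483  0.1705] yaw 83.2 shift [0.027 0.038 0.004] turn [ 0.003 -0.    -0.001] F [ 0.87  2.85 -1.57] gap 0.0191
t 18.95 pos [ 0.5265 -0.0483  0.1705] yaw 83.2 shift [0.027 0.038 0.004] turn [ 0.003 -0.    -0.001] F [ 0.    4.14 -1.3 ] gap 0.0191
t 19.0 pos [ 0.5265 -0.0483  0.1705] yaw 83.2 shift [0.027 0.038 0.004] turn [ 0.003 -0.    -0.001] F [-0.81  3.92 -2.11] gap 0.0193
t 19.05 pos [ 0.5265 -0.0483  0.1705] yaw 83.2 shift [0.027 0.038 0.004] turn [ 0.003 -0.    -0.001] F [-0.36  3.92 -2.32] gap 0.0192
```

Stop felt: Fy rose from about 0.8 N to about 3.8 N. I'll ease back 2 mm and lift slowly.

```bash
python3 -m creep '[0,0.005,0,0,0,0,0, 0,0.01,0,0,0,0,0, 0,0.013,0,0,0,0,0, 0,0.013,0,0,0,0,0, 0,0.013,0,-0.01,0,0,0, 0,0.013,0,-0.02,0,0,0, 0,0.013,0,-0.03,0,0,0, 0,0.013,0,-0.04,0,0,0, 0,0.013,0,-0.04,0,0,0, 0,0.013,0,-0.04,0,0,0]'
python3 -m creep '[0,0,0,-0.003,0,0,0, 0,0,0,-0.006,0,0,0, 0,0,0,-0.009,0,0,0, 0,0,0,-0.012,0,0,0, 0,0,0,-0.015,0,0,0, 0,0,0,-0.018,0,0,0, 0,0,0,-0.018,0,0,0, 0,0,0,-0.018,0,0,0, 0,0,0,-0.018,0,0,0, 0,0,0,-0.018,0,0,0]'
python3 -c "
from h import *
for i in range(2): grab_frame('wrist');go(.5327,-.045,.17,83.2)"
```

```text
clock: 20.05
tool_pos: [0.5266, -0.0463, 0.1764]
ee_rot: [0.748, 0.664, 0.001, 0.001]
contact_force: [-0.4, 1.4, -3.1]
finger_gap: 0.0191
clock: 21.05
tool_pos: [0.5266, -0.0464, 0.1791]
ee_rot: [0.748, 0.664, 0.001, 0.001]
contact_force: [-0.6, 0.7, -4.7]
finger_gap: 0.0191
t 21.1 pos [ 0.5266 -0.0463  0.1791] yaw 83.2 shift [0.014 0.039 0.061] turn [ 0.002 -0.    -0.001] F [ 0.49  1.09 -3.85] gap 0.0188
t 21.15 pos [ 0.5266 -0.0463  0.1791] yaw 83.2 shift [0.014 0.039 0.061] turn [ 0.002 -0.    -0.001] F [ 0.34  0.52 -4.06] gap 0.0186
```

```bash
python3 -m creep '[0,0,0,-0.005,0,0,0, 0,0,0,-0.01,0,0,0, 0,0,0,-0.015,0,0,0, 0,0,0,-0.02,0,0,0, 0,0,0,-0.025,0,0,0, 0,0,0,-0.03,0,0,0, 0,0,0,-0.03,0,0,0, 0,0,0,-0.03,0,0,0, 0,0,0,-0.03,0,0,0, 0,0,0,-0.03,0,0,0]'
python3 -c "
from h import *
for i in range(2): grab_frame('wrist');go(.5327,-.045,.17,83.2)"
```

```text
clock: 22.15
tool_pos: [0.5266, -0.0464, 0.1836]
ee_rot: [0.748, 0.664, 0.001, 0.001]
contact_force: [0.2, 0.7, -4.6]
finger_gap: 0.019
t 22.2 pos [ 0.5266 -0.0463  0.1836] yaw 83.2 shift [0.014 0.039 0.091] turn [ 0.003 -0.    -0.001] F [ 0.47  0.81 -3.84] gap 0.0187
t 22.25 pos [ 0.5266 -0.0464  0.1836] yaw 83.2 shift [0.014 0.039 0.091] turn [ 0.003 -0.    -0.001] F [ 0.02  0.1  -4.35] gap 0.0192
```

```bash
python3 -m creep '[0,0,0,-0.04,0,0,0, 0,0,0,-0.1,0,0,0, 0,0,0,-0.2,0,0,0, 0,0,0,-0.32,0,0,0, 0,0,0,-0.46,0,0,0, 0,0,0,-0.62,0,0,0, 0,0,0,-0.78,0,0,0, 0,0,0,-0.9,0,0,0, 0,0,0,-0.96,0,0,0, 0,0,0,-0.96,0,0,0]'
python3 -c "
from h import *
p,d=grab_frame('scene');cv2.imwrite('pics/s6.png',p[100:320,180:480][:,:,::-1])
go(.475,.292,.3276,104)
go(.475,.292,.3276)"
```

```text
clock: 23.25
tool_pos: [0.5268, -0.0466, 0.3289]
ee_rot: [0.748, 0.664, 0.002, 0.001]
contact_force: [-0.3, -0.3, -4.6]
finger_gap: 0.0187
t 23.3 pos [ 0.5264 -0.0465  0.3277] yaw 83.2 shift [ 2.20e+00 -6.09e-01 -1.00e-03] turn [ 0.003  0.    -0.463] F [ 0.46 -0.5  -4.46] gap 0.0188
t 23.3 pos [ 0.5264 -0.0465  0.3277] yaw 83.2 shift [ 2.20e+00 -6.09e-01 -1.00e-03] turn [ 0.003 -0.    -0.   ] F [ 0.46 -0.5  -4.46] gap 0.0188
```

View pics/s6.png

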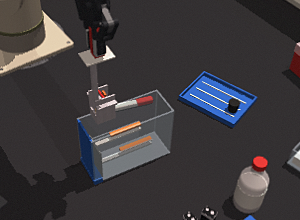

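The basket hangs level on the hook above the tank, with its bar at crop (103,93). Carrying it to the tray's free half.

```bash
python3 -m creep '[0,0.02,0,0,0,0,0, 0,0.06,-0.02,0,0,0,0, 0,0.12,-0.04,0,0,0,0, 0,0.2,-0.06,0,0,0,0, 0,0.3,-0.08,0,0,0,0, 0,0.4,-0.11,0,0,0,0, 0,0.5,-0.14,0,0,0,0, 0,0.6,-0.17,0,0,0,0, 0,0.7,-0.2,0,0,0,0, 0,0.8,-0.23,0,0,0,0]'
python3 -m creep '[0,0.1,-0.03,0,0,0,0, 0,0.2,-0.06,0,0,0,0, 0,0.3,-0.09,0,0,0,0, 0,0.4,-0.12,0,0,0,0, 0,0.5,-0.15,0,0,0,0, 0,0.6,-0.18,0,0,0,0, 0,0.7,-0.2,0,0,0,0, 0,0.79,-0.22,0,0,0,0, 0,0.86,-0.24,0,0,0,0, 0,0.9,-0.25,0,0,0,0]'
python3 -c "
from h import *
go(.474,.293,.3276,83.2)"
```

```text
clock: 24.3
tool_pos: [0.5059, 0.0786, 0.3275]
ee_rot: [0.748, 0.664, 0.001, 0.001]
contact_force: [-0.4, -0.6, -2.9]
finger_gap: 0.019
clock: 25.3
tool_pos: [0.4843, 0.2184, 0.3272]
ee_rot: [0.747, 0.664, 0.001, 0.001]
contact_force: [-0.6, -0.5, -3.3]
finger_gap: 0.0189
t 25.3 pos [0.4843 0.2184 0.3272] yaw 83.3 shift [ 0.486 -0.127 -0.003] turn [0.003 0.    0.002] F [-0.65 -0.5  -3.26] gap 0.0189
```

```bash
python3 -m creep '[0,0.06,-0.02,0,0,0,0, 0,0.14,-0.04,0,0,0,0, 0,0.24,-0.06,0,0,0,0, 0,0.34,-0.09,0,0,0,0, 0,0.42,-0.11,0,0,0,0, 0,0.47,-0.125,0,0,0,0, 0,0.485,-0.127,0,0,0,0, 0,0.485,-0.127,0,0,0,0, 0,0.485,-0.127,0,0,0,0, 0,0.485,-0.127,0,0,0,0]'
python3 -m creep '[0,0,0,0.06,0,0,0, 0,0,0,0.16,0,0,0, 0,0,0,0.28,0,0,0, 0,0,0,0.4,0,0,0, 0,0,0,0.52,0,0,0, 0,0,0,0.64,0,0,0, 0,0,0,0.75,0,0,0, 0,0,0,0.84,0,0,0, 0,0,0,0.9,0,0,0, 0,0,0,0.93,0,0,0]'
python3 - <<'E'
from h import *
s=observe();go(.474,.293,.1675,83.2)
p,d=grab_frame('side');u,v=proj(cam('side'),[.474,.293,.05])[0].astype(int);print(u,v);cv2.imwrite('pics/sd7.png',cv2.resize(p[v-100:min(480,v+70),u-110:u+110],(660,int(3*(min(480,v+70)-v+100))))[:,:,::-1])
for i in range(2): grab_frame('side');go(.474,.293,.1675,83.2)
E
```

```text
clock: 26.3
tool_pos: [0.4742, 0.2922, 0.3274]
ee_rot: [0.748, 0.664, 0.001, 0.001]
contact_force: [0.8, 0.5, -3.2]
finger_gap: 0.019
clock: 27.3
tool_pos: [0.4743, 0.2918, 0.187]
ee_rot: [0.748, 0.664, 0.0, 0.001]
contact_force: [-0.4, 0.3, -4.1]
finger_gap: 0.0189
t 27.3 pos [0.4743 0.2918 0.187 ] yaw 83.2 shift [ 0.008 -0.003  0.13 ] turn [ 0.002  0.001 -0.   ] F [-0.4   0.27 -4.14] gap 0.0189
337 417
t 27.4 pos [0.4745 0.292  0.1876] yaw 83.2 shift [ 0.006 -0.004  0.134] turn [0.003 0.    0.   ] F [ 0.13  0.03 -3.32] gap 0.0188
t 27.45 pos [0.4747 0.2922 0.1882] yaw 83.2 shift [ 0.005 -0.006  0.138] turn [ 0.003 -0.     0.   ] F [ 0.15 -0.69 -4.05] gap 0.0189
```

View pics/sd7.png

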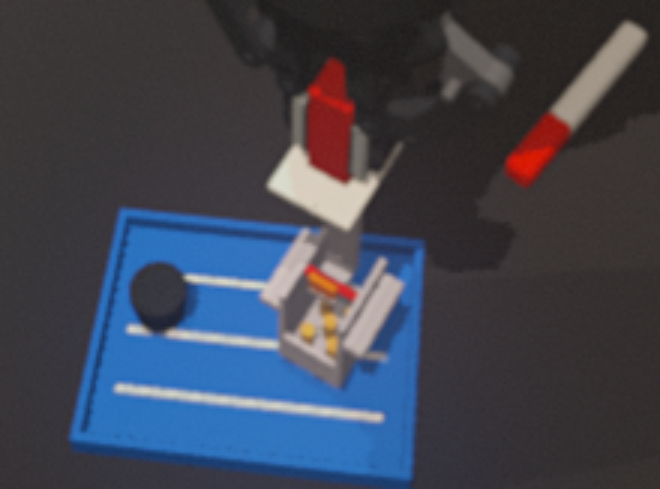

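The basket hangs upright over the tray's free half, clear of the stopper. Lowering it gently.

```bash
python3 -m creep '[0,0,0,0.025,0,0,0, 0,0,0,0.05,0,0,0, 0,0,0,0.075,0,0,0, 0,0,0,0.09,0,0,0, 0,0,0,0.1,0,0,0, 0,0,0,0.11,0,0,0, 0,0,0,0.12,0,0,0, 0,0,0,0.13,0,0,0, 0,0,0,0.14,0,0,0, 0,0,0,0.155,0,0,0]'
python3 -m creep '[0,0,0,0.02,0,0,0, 0,0,0,0.04,0,0,0, 0,0,0,0.06,0,0,0, 0,0,0,0.08,0,0,0, 0,0,0,0.09,0,0,0, 0,0,0,0.09,0,0,0, 0,0,0,0.09,0,0,0, 0,0,0,0.09,0,0,0, 0,0,0,0.09,0,0,0, 0,0,0,0.09,0,0,0]'
python3 - <<'E'
from h import *
import pickle
for i in range(2):
    s=observe();p,d=grab_frame('wrist');go(.474,.293,.150,83.2)
c=cam('wrist',s);cv2.imwrite('pics/w8.png',p[:,:,::-1])
hsv=cv2.cvtColor(p,cv2.COLOR_RGB2HSV).astype(int);H,S=hsv[...,0],hsv[...,1];k=np.zeros(H.shape,bool);k[150:262,270:370]=1
nn,l,st,ce=cv2.connectedComponentsWithStats((((H<6)|(H>174))&(S>150)&k).astype(np.uint8))
R=Ro.from_quat(s['ee_rot'])
for i in range(1,nn):
    if st[i,4]>15: X=onz(c,[ce[i]],.060)[0];print(st[i],X.round(4),R.inv().apply(X-s['tool_pos']).round(4))
E
```

```text
clock: 28.45
tool_pos: [0.475, 0.2923, 0.165]
ee_rot: [0.748, 0.664, 0.001, 0.001]
contact_force: [-0.6, -0.7, -1.6]
finger_gap: 0.019
clock: 29.45
tool_pos: [0.475, 0.2923, 0.1516]
ee_rot: [0.748, 0.664, 0.001, 0.001]
contact_force: [-0.3, 0.9, -2.0]
finger_gap: 0.0188
t 29.5 pos [0.475  0.2923 0.1516] yaw 83.2 shift [ 0.004 -0.007  0.011] turn [ 0.004 -0.001  0.   ] F [-0.05 -0.07 -2.57] gap 0.0189
t 29.55 pos [0.475  0.2923 0.1516] yaw 83.2 shift [ 0.004 -0.007  0.011] turn [ 0.004 -0.001  0.   ] F [ 0.35 -0.29 -1.46] gap 0.019
[298 237  41   5 153] [0.4752 0.2981 0.06  ] [ 0.0057 -0.0008  0.0916]
```

```bash
python3 -m creep '[0,-0.02,0,0,0,0,0, 0,-0.05,0,0,0,0,0, 0,-0.08,0,0,0,0,0, 0,-0.11,0,0,0,0,0, 0,-0.13,0,0,0,0,0, 0,-0.13,0,0,0,0,0, 0,-0.13,0,-0.03,0,0,0, 0,-0.13,0,-0.08,0,0,0, 0,-0.13,0,-0.13,0,0,0, 0,-0.13,0,-0.2,0,0,0]'
python3 -m creep '[0,0,0,-0.1,0,0,0, 0,0,0,-0.3,0,0,0, 0,0,0,-0.5,0,0,0, 0,0,0,-0.7,0,0,0, 0,-0.2,0,-0.86,0,0,0, 0,-0.45,0.1,-0.86,0,0,0, 0,-0.7,0.2,-0.86,0,0,0, 0,-1,0.3,-0.86,0,0,0, 0,-1,0.3,-0.86,0,0,0, 0,-1,0.3,-0.86,0,0,0]'
python3 - <<'E'
from h import *
go(.4728,-.28,.31,106)
p,d=grab_frame('side');c=cam('side');u,v=proj(c,[.474,.293,.05])[0].astype(int);cv2.imwrite('pics/sd9.png',cv2.resize(p[v-70:min(480,v+70),u-110:u+110],(660,int(3*(min(480,v+70)-v+70))))[:,:,::-1])
E
```

```text
clock: 30.55
tool_pos: [0.4726, 0.2731, 0.1824]
ee_rot: [0.748, 0.664, 0.001, 0.001]
contact_force: [-1.0, 0.5, -1.6]
finger_gap: 0.0189
clock: 31.55
tool_pos: [0.4994, 0.1177, 0.3123]
ee_rot: [0.749, 0.663, 0.002, 0.001]
contact_force: [-0.4, 0.7, -1.0]
finger_gap: 0.019
t 31.55 pos [0.4994 0.1177 0.3123] yaw 83.1 shift [-2.653  0.144  0.011] turn [ 0.005 -0.001 -0.51 ] F [-0.42  0.74 -1.04] gap 0.019
```

View pics/sd9.png

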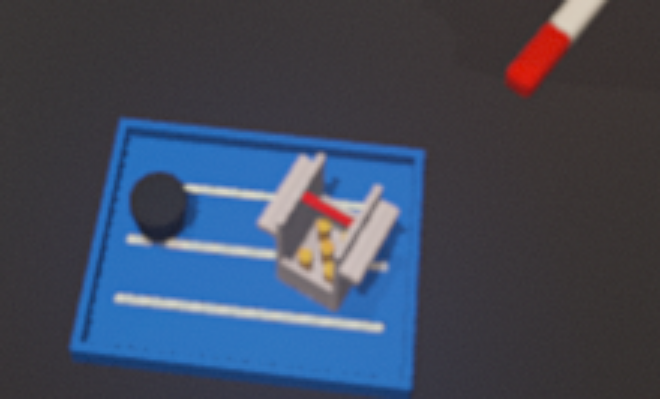

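The basket stands upright and free on the tray. Returning the rod.

```bash
python3 -m creep '[0,-0.2,0,0,0,0,0, 0,-0.4,0,0,0,0,0, 0,-0.6,0,0,0,0,0, 0,-0.8,0,0,0,0,0, 0,-1,0,0,0,0,0, 0,-1,0,0,0,0,0, 0,-1,0,0,0,0,0, 0,-1,0,0,0,0,0, 0,-1,0,0,0,0,0, 0,-1,0,0,0,0,0]'
python3 -m creep '[0,-0.2,0,0,0,0,0, 0,-0.4,0,0,0,0,-0.1, 0,-0.6,0.05,0,0,0,-0.3, 0,-0.8,0.1,0,0,0,-0.5, 0,-1,0.15,0,0,0,-0.5, 0,-1,0.15,0,0,0,-0.5, 0,-1,0.15,0,0,0,-0.5, 0,-1,0.15,0,0,0,-0.5, 0,-1,0.15,0,0,0,-0.5, 0,-1,0.15,0,0,0,-0.5]'
python3 -c "
from h import *
go(.4729,-.3201,.29,105.9)"
```

```text
clock: 32.6
tool_pos: [0.4814, -0.0289, 0.3117]
ee_rot: [0.747, 0.665, 0.002, 0.001]
contact_force: [0.2, 0.1, -1.1]
finger_gap: 0.0188
clock: 33.6
tool_pos: [0.4865, -0.1796, 0.3115]
ee_rot: [0.603, 0.798, 0.002, 0.001]
contact_force: [-0.5, 0.9, -1.4]
finger_gap: 0.0188
t 33.6 pos [ 0.4865 -0.1796  0.3115] yaw 105.9 shift [-0.876 -0.344  0.142] turn [ 0.005 -0.001 -0.   ] F [-0.46  0.9  -1.4 ] gap 0.0188
```

```bash
python3 -m creep '[0,-0.2,-0.1,0,0.005,0,0, 0,-0.4,-0.2,0,0.005,0,0, 0,-0.6,-0.3,0,0.005,0,0, 0,-0.78,-0.345,0,0.005,0,0, 0,-0.88,-0.345,0.1,0.005,0,0, 0,-0.88,-0.345,0.14,0.005,0,0, 0,-0.88,-0.345,0.14,0.005,0,0, 0,-0.88,-0.345,0.14,0.005,0,0, 0,-0.88,-0.345,0.14,0.005,0,0, 0,-0.88,-0.345,0.14,0.005,0,0]'
python3 - <<'E'
from h import *
s=observe();go(.4729,-.3201,.24,105.9);o=[]
for n in("scene","side"):
    p,d=grab_frame(n);c=cam(n);u,v=proj(c,[.4728,-.32,.14])[0].astype(int);print(u-40,v-40);o.append(cv2.resize(p[v-40:v+40,max(u-40,0):u+40],(400,400),interpolation=cv2.INTER_CUBIC))
cv2.imwrite('pics/ret.png',np.hstack(o)[:,:,::-1])
E
```

```text
clock: 34.6
tool_pos: [0.4733, -0.3201, 0.2909]
ee_rot: [0.602, 0.798, 0.0, 0.0]
contact_force: [0.4, 0.1, -2.6]
finger_gap: 0.0191
t 34.6 pos [ 0.4733 -0.3201  0.2909] yaw 106.0 shift [ 0.    -0.003  0.339] turn [ 0.001 -0.001  0.001] F [ 0.45  0.1  -2.59] gap 0.0191
103 226
410 108
```

View pics/ret.png

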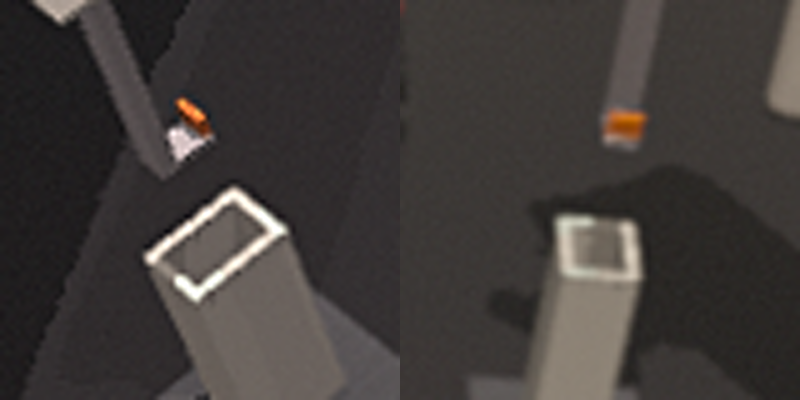

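The hook is aligned above the tube opening, matching the lift-out geometry. Inserting.

```bash
python3 -m creep '[0,0,0,0.1,0,0,0, 0,0,0,0.2,0,0,0, 0,0,0,0.3,0,0,0, 0,0,0,0.4,0,0,0, 0,0,0,0.5,0,0,0, 0,0,0,0.6,0,0,0, 0,0,0,0.7,0,0,0, 0,0,0,0.8,0,0,0, 0,0,0,0.9,0,0,0, 0,0,0,0.98,0,0,0]'
python3 -m creep '[0,0,0,0.02,0,0,0, 0,0,0,0.04,0,0,0, 0,0,0,0.055,0,0,0, 0,0,0,0.06,0,0,0, 0,0,0,0.065,0,0,0, 0,0,0,0.07,0,0,0, 0,0,0,0.07,0,0,0, 0,0,0,0.07,0,0,0, 0,0,0,0.07,0,0,0, 0,0,0,0.07,0,0,0]'
python3 -c "
from h import *
for i in range(2): grab_frame('wrist');go(.4729,-.3201,.1275,105.9)"
```

```text
clock: 35.7
tool_pos: [0.473, -0.3201, 0.1422]
ee_rot: [0.602, 0.798, 0.0, -0.0]
contact_force: [0.8, 0.9, -1.9]
finger_gap: 0.0189
clock: 36.7
tool_pos: [0.473, -0.3201, 0.1318]
ee_rot: [0.602, 0.798, 0.0, -0.0]
contact_force: [0.1, -0.0, -1.6]
finger_gap: 0.0189
t 36.75 pos [ 0.473  -0.3201  0.1317] yaw 105.9 shift [ 0.    -0.     0.028] turn [-0.    -0.001  0.   ] F [ 0.64 -0.29 -1.51] gap 0.0191
t 36.8 pos [ 0.473  -0.3201  0.1317] yaw 105.9 shift [ 0.    -0.     0.028] turn [-0.    -0.001  0.001] F [-0.3  -0.46 -1.94] gap 0.019
```

```bash
python3 -m creep '[0,0,0,0.005,0,0,0, 0,0,0,0.01,0,0,0, 0,0,0,0.014,0,0,0, 0,0,0,0.018,0,0,0, 0,0,0,0.018,0,0,0, 0,0,0,0.018,0,0,0, 0,0,0,0.018,0,0,0, 0,0,0,0.018,0,0,0, 0,0,0,0.018,0,0,0, 0,0,0,0.018,0,0,0]'
python3 -m creep '[0,0,0,0.002,0,0,0, 0,0,0,0.004,0,0,0, 0,0,0,0.006,0,0,0, 0,0,0,0.008,0,0,0, 0,0,0,0.008,0,0,0, 0,0,0,0.008,0,0,0, 0,0,0,0.008,0,0,0, 0,0,0,0.008,0,0,0, 0,0,0,0.008,0,0,0, 0,0,0,0.008,0,0,0]'
python3 -c "
from h import *
for i in range(2): grab_frame('wrist');go(.4729,-.3201,.1275,105.9)"
```

```text
clock: 37.8
tool_pos: [0.473, -0.3201, 0.129]
ee_rot: [0.602, 0.798, 0.0, -0.0]
contact_force: [-0.5, 0.3, -0.7]
finger_gap: 0.0187
clock: 38.8
tool_pos: [0.4731, -0.3201, 0.1286]
ee_rot: [0.602, 0.798, 0.001, -0.0]
contact_force: [-3.8, 3.7, 9.0]
finger_gap: 0.0188
t 38.85 pos [ 0.4731 -0.3201  0.1286] yaw 105.9 shift [ 0.    -0.001  0.007] turn [ 0.001 -0.001  0.001] F [-3.87  4.84  9.13] gap 0.0189
t 38.9 pos [ 0.473  -0.3201  0.1286] yaw 105.9 shift [ 0.    -0.001  0.007] turn [ 0.001 -0.001  0.001] F [-2.94  3.36  9.32] gap 0.0192
```

Seated: the rim pushes back at 9 N. Releasing and backing off upward.

```bash
python3 -m creep '[1,0,0,0,0,0,0, 1,0,0,0,0,0,0, 1,0,0,0,0,0,0, 1,0,0,0,0,0,0, 1,0,0,0,0,0,0, 1,0,0,0,0,0,0, 1,0,0,0,0,0,0, 1,0,0,-0.02,0,0,0, 1,0,0,-0.1,0,0,0, 1,0,0,-0.25,0,0,0]'
python3 -m creep '[1,0,0,-0.2,0,0,0, 1,0,0,-0.4,0,0,0, 1,0,0,-0.6,0,0,0, 1,0,0,-0.8,0,0,0, 1,0,0,-1,0,0,0, 1,0,0,-1,0,0,0, 1,0,0,-1,0,0,0, 1,0,0,-1,0,0,0, 1,0,0,-1,0,0,0, 1,0,0,-1,0,0,0]'
python3 - <<'E'
from h import *
go(.4729,-.3201,.1275,105.9);o=[]
for n in("scene","side"):
    p,d=grab_frame(n);c=cam(n);P=cloud(c,d);hsv=cv2.cvtColor(p,cv2.COLOR_RGB2HSV).astype(int);H,S,V=hsv[...,0],hsv[...,1],hsv[...,2];k=np.zeros(H.shape,bool)
    x0,y0,x1,y1=(110,240,180,300) if n=='scene' else (430,120,475,210);k[y0:y1,x0:x1]=1;Z=P[...,2]
    for nm,m in(('top',((H<8)|(H>172))&(S>140)&(Z>.168)&(Z<.185)),('guard',(S<40)&(V>130)&(Z>.113)&(Z<.128))):
        q=P[m&k];
        if len(q)>5: r=cv2.minAreaRect(q[:,:2].astype(np.float32));print(n,nm,len(q),np.median(q[:,2]).round(4),np.round(r[0],4),np.round(r[1],4),round(r[2],1))
    b=proj(c,[[.4728,-.32,.13],[.475,.295,.03]]).astype(int)
    for u,v in b: o.append(cv2.resize(p[max(0,v-45):v+45,max(0,u-45):u+45],(300,300)))
cv2.imwrite('pics/end.png',np.vstack([np.hstack(o[:2]),np.hstack(o[2:])])[:,:,::-1])
E
```

```text
clock: 39.9
tool_pos: [0.4724, -0.3198, 0.1662]
ee_rot: [0.602, 0.798, 0.0, -0.001]
contact_force: [-0.2, 0.1, 0.1]
finger_gap: 0.0855
clock: 40.9
tool_pos: [0.4724, -0.3199, 0.3156]
ee_rot: [0.602, 0.798, 0.0, -0.002]
contact_force: [-0.2, 0.5, -0.1]
finger_gap: 0.0857
t 40.9 pos [ 0.4724 -0.3199  0.3156] yaw 105.9 shift [-0.005  0.005  1.254] turn [-0.003 -0.004  0.   ] F [-0.2   0.5  -0.09] gap 0.0857
scene top 126 0.1745 [ 0.4745 -0.3203] [0.0226 0.0215] 10.7
scene guard 281 0.1194 [ 0.4741 -0.3224] [0.0391 0.0542] 15.5
side top 79 0.1748 [ 0.4735 -0.3164] [0.0202 0.0226] 13.2
side guard 158 0.1195 [ 0.4741 -0.3199] [0.0376 0.0563] 13.4
```

```bash
python3 -c "
from h import *
p,d=grab_frame('side');c=cam('side');P=cloud(c,d);u,v=proj(c,[.475,.298,.062])[0].astype(int)
hsv=cv2.cvtColor(p,cv2.COLOR_RGB2HSV).astype(int);m=((hsv[...,0]<8)|(hsv[...,0]>172))&(hsv[...,1]>140);k=np.zeros_like(m);k[v-15:v+15,u-20:u+20]=1
q=P[m&k];print(len(q),np.median(q,0).round(4));print(job_done())"
```

```text
56 [0.4767 0.2976 0.0621]
the job is handed in; nothing more can be done
None
```

The basket is standing on the blue drain tray and the rod is back in its holder. I handed the job in at about 41 s of the 69 s allowed; it gives no verdict.

**What I did:**
- I lifted the rod out, passed the hook under the red bar and drew the basket along.
- The pull rose from about 0.8 N to 3.8 N at the stop, so I eased back 2 mm. I then lifted the basket straight out; its weight read about 2.3 N.
- I set it on the tray's free half, unhooked it and hung the rod back.

**Last checks:**
- **Basket:** it looked upright and free in the picture taken after unhooking. At the end its bar was still about 62 mm above the table, where 60 mm is expected for standing on the tray floor. It was in place at (0.477, 0.298).
- **Rod:** the guard plate is at 119.5 mm, the same height as at the start. It is within about 2 mm of its starting position. The guard's long side measured about 1–3° off its starting angle, which is close to the measuring noise.
- **Forces:** the largest I read was about 10 N, when seating the rod in its holder. I only read forces between moves, so a short peak during a move could have been missed.
- **Robot:** the gripper is open and clear of everything.

**Not checked:** the final picture was refused because I had used all 12 views, so the end state was checked by camera measurements only. I did not measure the bystanders again at the end.

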